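# Lock the ink-cap rack onto its keyhole dock

### The arm

A 7-joint arm with a two-finger parallel gripper is mounted at the origin on the work surface. World frame = base frame: x ahead of the robot, y to its left, z up, the work surface at z = 0. Lengths are in m, angles in rad, forces in N, time in s.
With the tool pointing down it reaches from about 0.4 to 0.85 m from the base axis. Payload 10.4 kg.
Tool frame: the origin (TCP) lies at the very end of the fingers, on their centre line; the grasp point (between the pads) lies 19 mm behind it; z points along the fingers, y is the line along which they close (so a half turn about z gives the same grasp; the last joint's range is limited). The gripper opens to 85 mm and grips with 20 to 120 N. Pads are 22 mm wide; open, the fingers measure 114 mm over their backs; the gripper's body (76 mm by 85 mm) begins 54 mm behind the grasp point. The pads swing forward as they close: fully open they stand 13 mm farther back than shut.
Start: joints at [1.134, 0.332, -0.065, 1.46, 0.022, 1.35, -0.088], TCP at [0.251, -0.572, 0.231] pointing down, gripper open.
Joint ranges: [-2.6, 2.6], [-0.5, 2.12], [-1.47, 1.34], [0.16, 2.42], [-1.27, 4.41], [0.06, 2.06], [-2.6, 2.6]. Speed limits (rad/s): [2.22, 2.22, 2.79, 2.79, 3.14, 3.14, 3.14].

### API

Orientations are given as a rotation vector (axis times angle).
In Python, from plant import telemetry, optics, order gives the robot as it stands.
- The arm moves only by the tool apply_moves, never from a script. Its argument "targets" is a list that holds one entry, the list of rows, each a list of 7 numbers: the turn, a rotation vector about the tool's x, y, z in degrees, then the shift along the tool's x, y, z in m, then the finger opening in m, from 0 to 0.0854. A call has exactly 5 rows; each row shifts and turns the commanded pose from where the row before left it, along the tool's axes as they then stand; what a row does not reach is not made up. A row lasts 1/10 s, in which the tool goes at most 50 mm and 8.59 degrees, less where a joint would pass 70% of its speed; a pose out of reach is approached as far as the arm can. A call with a gripper value outside its range is refused whole. The fingers move at their own pace and stop on an object; the grip force is fixed at half the most. Time passes only in rows, so rows that do not move let the fingers close, or fill a call up. It gives the time, the measured TCP pose, the force, the opening and the grip force at its end, in the units of the state.
- telemetry.get_state(): the state, without advancing time (a new reading comes with each control period).
- optics.snapshot(name): name is "side" or "top" or "wrist"; returns the picture (480x640x3 uint8, red, green, blue); there is no depth.
- optics.get_calibration(name): a dict with "intrinsics" (3x3 intrinsics, pixels), "rvec" (rotation vector, rad) and "tvec" (3), from world to camera coordinates, as OpenCV has them. Camera axes: x right, y down, z forward; pixel columns grow to the right and rows downward; lengths in m; the calibration is good to about 2 mm. A picture is of the moment at which its call begins: read the wrist's pose just before it. get_calibration takes no time and is no camera call; for the wrist camera it gives the pose at the moment of the call.
- order.sign_off(): hands the job in; it is judged then, once.
The state is a dict: "clock": time; "qpos": joint angles; "qd": joint speeds; "effort": joint torques, N m; "eef_pos": TCP position; "ee_rot": TCP orientation; "force": force on the tool from outside, world axes, zero at the start; "ft_torque": the same for the moment, N m; "grip_width": finger opening in m; "gripper_force": force on a finger pad.
Only numpy, scipy, OpenCV 4.12 (cv2) and the standard library are available. Lean on these libraries where they do the work, as an engineer would, in place of code of your own. Each camera call takes 0.05 s, during which the arm holds its last target. There are 200 camera calls.

### The job

Pick up the ink-cap rack by its blue handle, lower its two keyholes over the two screw heads of the white dock so the plate lies flat, then slide it along away from the orange pin until it locks: fully home, with the orange pin sprung up behind the plate. Feel for the screws and work gently, without forcing the plate against the dock (40 N is too much), then let go; leave the bottles, cup and jar where they stand.

Things in the scene. Friction and masses are not known exactly. Their poses are not given: they have to be found in the camera images.
- rack_grip (a point): Loose ink-cap rack, 0.2-0.4 kg: aluminium plate 90 x 150 x 5 mm (x, y, z) with a blue upright handle in its middle. Point on the handle over the plate's centre, 45 mm above the plate's underside, z up. Handle: blade 12 mm thick in x, 50 mm long in y, top 65 mm above the underside; pinch it from above across x. Five white caps 13 mm tall stand in a row at x=+33, y=-36..36 mm.
- rack_key_left (a point): Keyhole at y=+52 mm of the rack plate: centre of its round entry, 16 mm across, at x=+12 mm from the handle, at the plate's underside; axes as the rack's. Towards -x it narrows to a slot 9 mm wide whose closed end stops the screw when the screw's centre is 18 mm from the entry's centre. The plate's trailing edge is 57 mm to -x of this point.
- rack_key_right (a point): The like keyhole at y=-52 mm: centre of its round entry at the plate's underside; same slot towards -x.
- dock_top (a point): Fixed white dock, slab 160 x 170 x 16 mm (x, y, z): centre of its top face, z up, axes along its sides. The rack goes on with its axes parallel to these and slides 18 mm towards +x to lock. Lying flat, the rack's handle point is 45 mm above this point; resting on the screw heads, 11.8 mm higher.
- dock: The same dock; origin at the centre of its underside. In its top a grey carrier bears two upright screws at y=+52 and -52 mm and the orange pin. The carrier is clamped anywhere within 18 mm either way of mid-dock along x; this offset is NOT reported: see it or feel for it. Screw shanks 6 mm thick; heads 13 mm across, from 7.8 to 11.8 mm above the top face.
- lockpin (a joint): Orange spring pin, 8 mm diameter, on the carrier at y=0, 44.5 mm to the -x side of the screws. 0 = up (6 mm proud of the dock's top), 0.006 = pressed flush by the plate over it (m; takes about 1.2 N). It springs up behind the plate's trailing edge in the last 1.5 mm before the end stop.
- ink_mid (a point): Bystander, to be left alone: black ink bottle, 52 mm diameter, 150 mm tall; this point is on its axis, half-way up.
- wash_mid (a point): Bystander, to be left alone: clear wash bottle with white cap, 66 mm diameter, 170 mm tall; this point is on its axis, half-way up.
- rinse_mid (a point): Bystander, to be left alone: clear rinse cup, 72 mm diameter, 85 mm tall; this point is on its axis, half-way up.
- jar_mid (a point): Bystander, to be left alone: amber glass jar with steel lid, 68 mm diameter, 55 mm tall; this point is on its axis, half-way up.

How it is judged:
By the outcome, as a careful person would: the job done as asked, in the order asked, and still so for the second after the job is handed in, with the robot touching nothing.
It also fails if it takes over 67 s, if anything falls off the work surface, if the arm or the gripper's body presses on something with over 40 N, if the wrist force passes 120 N, or if a joint passes its speed limit or range.

## Working session

There is one attempt and no reset: what is moved stays moved. The work goes in short steps, Python scripts to look and compute and a tool call to move; the robot and the scene stay as the last step left them, time stands still between calls to the robot, and variables do not carry over. Pictures are saved under pics/ and viewed, at most 10 in all, crops included, and the job is handed in when it is done.

Besides the shell and the picture viewer there is one more tool, called after "Emit:" by a JSON object that holds its "api" and its "payload". apply_moves: Moves the arm, as the interface text tells. Its arguments: {"type":"object","properties":{"targets":{"type":"array","items":{"type":"array","items":{"type":"array","items":{"type":"number"}}}}},"required":["targets"]}

```bash
mkdir -p pics; ls
python3 - <<'E'
from plant import telemetry, optics
import cv2
s=telemetry.get_state()
for k,v in s.items(): print(k,v)
for n in("top","side"):
    cv2.imwrite(f"pics/{n}0.png",optics.snapshot(n)[:,:,::-1]); print(optics.get_calibration(n))
E
```

```text
pics
clock 0.0
qpos [ 1.13433981  0.33285618 -0.06469827  1.46093946  0.02159321  1.34991324
 -0.08851564]
qd [-0.00026524 -0.00078741 -0.00085556 -0.00047282  0.00057968  0.00088392
 -0.00165413]
effort [-3.69360678e-04 -6.25437212e+01  4.90596215e-02 -3.91620004e+01
  1.61235826e-02  9.74553754e-03  4.51306107e-05]
eef_pos [ 0.25118273 -0.57188996  0.23052661]
ee_rot [-3.07322363e+00 -6.45175311e-01  5.51612172e-04]
force [ 0.33924084 -0.60177632  0.01721177]
ft_torque [-0.00982222 -0.01497006 -0.01597961]
gripper_force 0.0
grip_width 0.08536770518548603
{'intrinsics': array([[465.1574764 ,   0.        , 327.88748779],
       [  0.        , 465.1574764 , 245.26757416],
       [  0.        ,   0.        ,   1.        ]]), 'rvec': array([ 2.12731915, -2.15016654,  0.20024944]), 'tvec': array([-0.0210778 ,  0.58058618,  1.06010518])}
{'intrinsics': array([[465.07825293,   0.        , 322.60214729],
       [  0.        , 465.07825293, 235.39522159],
       [  0.        ,   0.        ,   1.        ]]), 'rvec': array([ 0.64369736, -2.46916449,  1.36867643]), 'tvec': array([0.5127852 , 0.22166547, 1.04298275])}
```

View pics/top0.png

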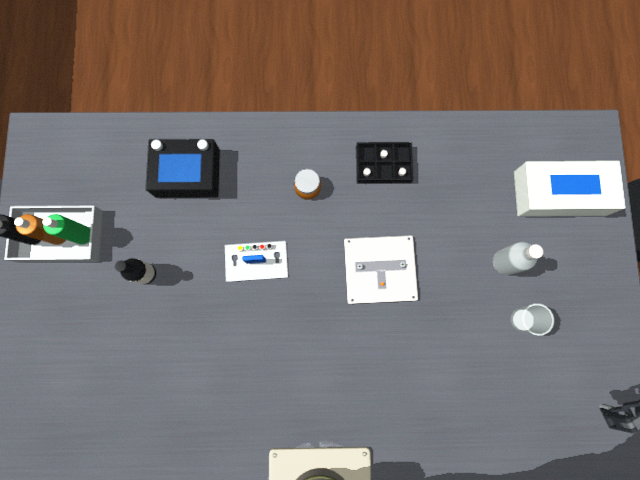

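View pics/side0.png

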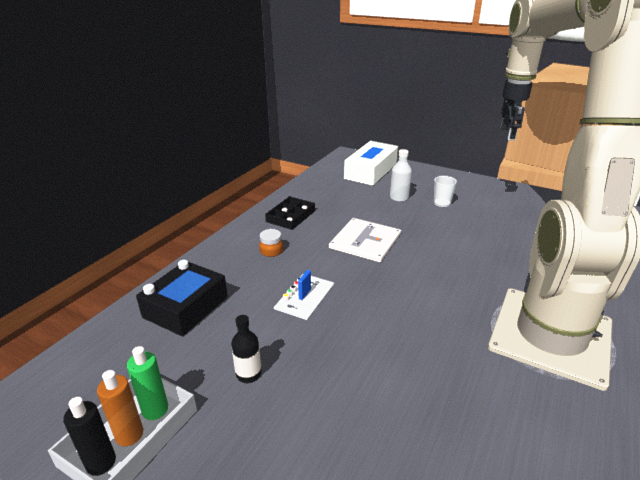

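The top view shows the rack at about (256,261) with its caps to +x, and the dock at (381,270) with its screws at (360,267) and (403,265) and the pin at (381,283). I'll enlarge both.

Run:
```python
import cv2,numpy as np
im=cv2.imread("pics/top0.png")
a=cv2.resize(im[230:310,215:295],None,fx=5,fy=5,interpolation=cv2.INTER_CUBIC)
b=cv2.resize(im[230:310,341:421],None,fx=5,fy=5,interpolation=cv2.INTER_CUBIC)
cv2.imwrite("pics/crop0.png",np.hstack([a,b]))
```

```text
(no output)
```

View pics/crop0.png

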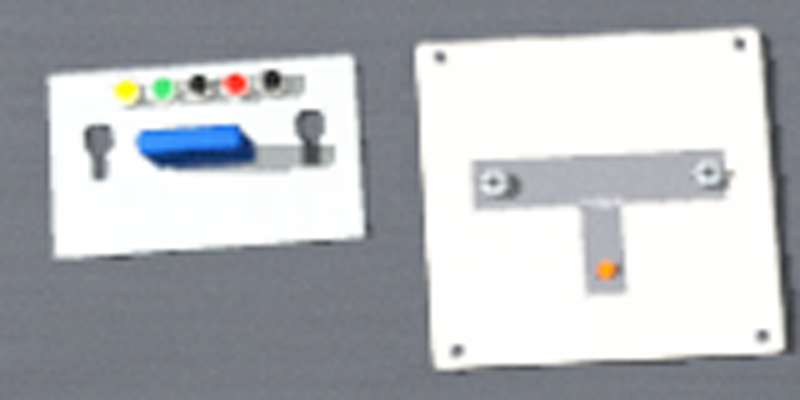

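The crop shows the rack corners at (49,74), (355,55), (366,237) and (56,259). The dock corners are at (416,44), (759,29), (785,352) and (434,370), the screws at (493,182) and (709,173), and the pin at (606,270).

```bash
cat > h.py <<'E'
import numpy as np,cv2
from plant import telemetry, optics
from scipy.spatial.transform import Rotation as R
def ray(name,px,z,cal=None):
    c=cal or optics.get_calibration(name); M=cv2.Rodrigues(np.array(c["rvec"]))[0]; o=-M.T@c["tvec"]
    px=np.atleast_2d(px).astype(float); d=np.c_[px,np.ones(len(px))]@np.linalg.inv(c["intrinsics"]).T@M
    return o+d*((z-o[2])/d[:,2])[:,None]
def fit(model,P):  # 2D rigid fit: yaw deg, position
    m=model-model.mean(0); p=P[:,:2]-P[:,:2].mean(0)
    a=np.arctan2((m[:,0]*p[:,1]-m[:,1]*p[:,0]).sum(),(m*p).sum()); c,s=np.cos(a),np.sin(a); Q=np.array([[c,-s],[s,c]])
    t=P[:,:2].mean(0)-Q@model.mean(0)
    return np.degrees(a),t,np.round(((model@Q.T+t)-P[:,:2])*1e3,1)
def show():
    s=telemetry.get_state(); r=R.from_rotvec(s["ee_rot"]).as_matrix()
    print("t",round(s["clock"],2),"pos",np.round(s["eef_pos"],4),"F",np.round(s["force"],1),"T",np.round(s["ft_torque"],2),"w",round(s["grip_width"],4),"gf",round(s["gripper_force"],1))
    print("yaw of tool x,y",np.round(np.degrees([np.arctan2(r[1,0],r[0,0]),np.arctan2(r[1,1],r[0,1])]),2),"z",np.round(r[:,2],4))
    return s,r
E
python3 - <<'E'
from h import *
def f(c,x0): c=np.array(c,float); return np.c_[(c[:,0]+.5)/5-.5+x0,(c[:,1]+.5)/5-.5+230]
ra=f([(49,74),(355,55),(366,237),(56,259)],215)
do=f([(416,44),(759,29),(785,352),(434,370)],341-80)
sc=f([(493,182),(709,173)],341-80);pin=f([(606,270)],341-80)
c4=np.array([(1,1),(1,-1),(-1,-1),(-1,1)])
print("rack",fit(c4*[.045,.075],ray("top",ra,.005)))
y,t,e=fit(c4*[.08,.085],ray("top",do,.016)); print("dock",y,t,e)
a=np.radians(y);Q=np.array([[np.cos(a),-np.sin(a)],[np.sin(a),np.cos(a)]])
S=ray("top",sc,.0278);P=ray("top",pin,.022)
print("screws",S,(S[:,:2]-t)@Q,"pin",P,(P[:,:2]-t)@Q)
# other check: handle top from camera
show(); c=optics.get_calibration("wrist");M=cv2.Rodrigues(c["rvec"])[0];print("wristcam",-M.T@c["tvec"],M[2],c["intrinsics"][0,0])
E
```

```text
rack (np.float64(3.369907699952945), array([0.55113472, 0.14980435]), array([[-1.1, -1.1],
       [-0.4,  0.6],
       [ 0.6,  1. ],
       [ 1. , -0.6]]))
dock 2.114782175852904 [ 0.52626568 -0.15529261] [[ 0.  -0.1]
 [ 0.3  0.2]
 [-0.4  0. ]
 [ 0.1 -0.1]]
screws [[ 0.53257342 -0.10278578  0.0278    ]
 [ 0.53590957 -0.20770536  0.0278    ]] [[ 0.00824102  0.05223831]
 [ 0.00770321 -0.05273292]] pin [[ 0.4899151  -0.15695924  0.022     ]] [[-0.03638732 -0.0003241 ]]
t 0.1 pos [ 0.2512 -0.5719  0.2306] F [ 0.1 -0.6 -0. ] T [-0.07 -0.05 -0.04] w 0.085 gf 0.0
yaw of tool x,y [ 23.71 -66.29] z [-5.0e-04  1.1e-03 -1.0e+00]
wristcam [ 0.31645523 -0.54271121  0.37309223] [-0.25538058 -0.10971224 -0.96059564] 428.7301314051403
```

```bash
cat >> h.py <<'E'
def rows(target,yaw_y,n,k=None):
    """n rows to world target with tool y at yaw_y deg, level; prints tool-frame rows (turn deg, shift m)"""
    s,r=show(); p=np.array(s["eef_pos"]); t=np.radians(yaw_y)
    y=np.array([np.cos(t),np.sin(t),0]); z=np.array([0,0,-1.]); G=np.c_[np.cross(y,z),y,z]
    d=(R.from_matrix(r).inv()*R.from_matrix(G)).as_rotvec(); st=R.from_rotvec(d/n)
    w=(np.array(target)-p)/n; cur=R.from_matrix(r)
    for i in range(k or n):
        print(np.round(np.degrees(d/n),2),np.round(cur.inv().apply(w),4)); cur=cur*st
E
python3 -c "
from h import *
rows((.551,.150,.231),3.4,17)"
```

```text
t 0.1 pos [ 0.2512 -0.5719  0.2306] F [ 0.1 -0.6 -0. ] T [-0.07 -0.05 -0.04] w 0.085 gf 0.0
yaw of tool x,y [ 23.71 -66.29] z [-5.0e-04  1.1e-03 -1.0e+00]
[-0.  -0.  -4.1] [ 0.0332 -0.0318  0.    ]
[-0.  -0.  -4.1] [ 0.0354 -0.0293  0.    ]
[-0.  -0.  -4.1] [ 0.0374 -0.0267  0.    ]
[-0.  -0.  -4.1] [ 0.0392 -0.024   0.    ]
[-0.  -0.  -4.1] [ 0.0408 -0.0211  0.    ]
[-0.  -0.  -4.1] [ 0.0423 -0.0181 -0.    ]
[-0.  -0.  -4.1] [ 0.0434 -0.0151 -0.    ]
[-0.  -0.  -4.1] [ 0.0444 -0.0119 -0.    ]
[-0.  -0.  -4.1] [ 0.0451 -0.0087 -0.    ]
[-0.  -0.  -4.1] [ 0.0457 -0.0055 -0.    ]
[-0.  -0.  -4.1] [ 0.0459 -0.0022 -0.    ]
[-0.  -0.  -4.1] [ 0.046   0.0011 -0.    ]
[-0.  -0.  -4.1] [ 0.0458  0.0044 -0.    ]
[-0.  -0.  -4.1] [ 0.0453  0.0076 -0.    ]
[-0.  -0.  -4.1] [ 0.0447  0.0109 -0.    ]
[-0.  -0.  -4.1] [ 0.0438  0.014  -0.    ]
[-0.  -0.  -4.1] [ 0.0427  0.0171 -0.    ]
```

Emit:
{"api": "apply_moves", "payload": {"targets": [[[0,0,-4.1,0.033,-0.032,0,0.085],[0,0,-4.1,0.035,-0.029,0,0.085],[0,0,-4.1,0.037,-0.027,0,0.085],[0,0,-4.1,0.039,-0.024,0,0.085],[0,0,-4.1,0.041,-0.021,0,0.085]]]}}

```text
clock: 0.6
eef_pos: [0.3387, -0.3585, 0.2311]
ee_rot: [-2.909, -1.186, 0.001]
force: [0.5, -0.2, 0.7]
grip_width: 0.0848
gripper_force: 0.0
```

Emit:
{"api": "apply_moves", "payload": {"targets": [[[0,0,-4.1,0.042,-0.018,0,0.085],[0,0,-4.1,0.043,-0.015,0,0.085],[0,0,-4.1,0.044,-0.012,0,0.085],[0,0,-4.1,0.045,-0.009,0,0.085],[0,0,-4.1,0.046,-0.005,0,0.085]]]}}

```text
clock: 1.1
eef_pos: [0.4265, -0.1472, 0.2313]
ee_rot: [2.651, 1.684, -0.0]
force: [1.0, -0.2, 1.0]
grip_width: 0.0851
gripper_force: 0.0
```

```bash
python3 -c "
from h import *
rows((.545,.150,.200),3.4,8)"
```

```text
t 1.1 pos [ 0.4265 -0.1472  0.2313] F [ 1.  -0.2  1. ] T [-0.04 -0.07  0.02] w 0.0851 gf 0.0
yaw of tool x,y [ 64.86 -25.14] z [-0.e+00 -4.e-04 -1.e+00]
[ 0.    0.   -3.57] [ 0.0399 -0.0024  0.0039]
[ 0.    0.   -3.57] [0.04   0.0001 0.0039]
[ 0.    0.   -3.57] [0.0399 0.0026 0.0039]
[ 0.    0.   -3.57] [0.0397 0.0051 0.0039]
[ 0.    0.   -3.57] [0.0393 0.0075 0.0039]
[ 0.    0.   -3.57] [0.0387 0.01   0.0039]
[ 0.    0.   -3.57] [0.038  0.0124 0.0039]
[ 0.    0.   -3.57] [0.0372 0.0147 0.0039]
```

Emit:
{"api": "apply_moves", "payload": {"targets": [[[0,0,-3.57,0.04,-0.0024,0.004,0.085],[0,0,-3.57,0.04,0,0.004,0.085],[0,0,-3.57,0.04,0.0026,0.004,0.085],[0,0,-3.57,0.04,0.005,0.004,0.085],[0,0,-3.57,0.039,0.0075,0.004,0.085]]]}}

```text
clock: 1.6
eef_pos: [0.5009, 0.0384, 0.2111]
ee_rot: [2.358, 2.075, -0.0]
force: [-0.4, -1.0, -0.4]
grip_width: 0.0851
gripper_force: 0.0
```

Emit:
{"api": "apply_moves", "payload": {"targets": [[[0,0,-3.57,0.039,0.01,0.004,0.085],[0,0,-3.57,0.038,0.0124,0.004,0.085],[0,0,-3.57,0.037,0.0147,0.004,0.085],[0,0,0,0,0,0,0.085],[0,0,0,0,0,0,0.085]]]}}

```text
clock: 2.1
eef_pos: [0.5451, 0.1491, 0.1986]
ee_rot: [-2.154, -2.285, 0.001]
force: [0.0, -0.2, 0.2]
grip_width: 0.0848
gripper_force: 0.0
```

Run:
```python
from h import *
show(); cal=optics.get_calibration("wrist"); im=optics.snapshot("wrist")
np.save("cal1.npy",cal,allow_pickle=True)
cv2.imwrite("pics/w1.png",im[:,:,::-1])
```

```text
t 2.1 pos [0.5451 0.1491 0.1986] F [ 0.  -0.2  0.2] T [-0.   -0.01  0.01] w 0.0848 gf 0.0
yaw of tool x,y [93.36  3.36] z [-1.5e-03  3.0e-04 -1.0e+00]
```

View pics/w1.png

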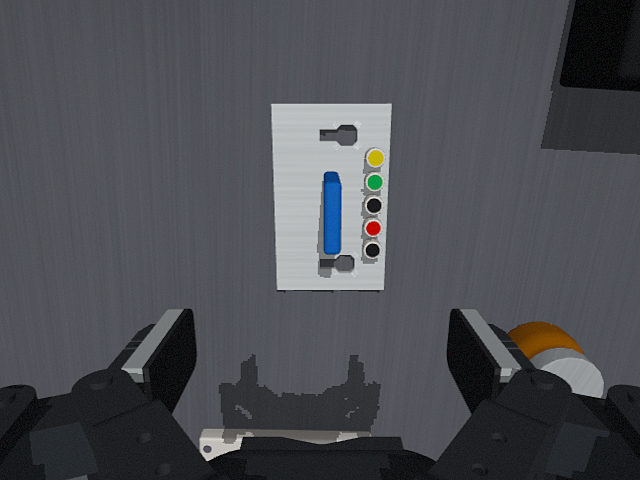

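The wrist view shows the plate corners at (271,104), (392,104), (384,291) and (277,291). The handle top runs along x≈332, from 172 to 254.

Run:
```python
from h import *
cal=np.load("cal1.npy",allow_pickle=True).item()
P=ray("w",[(271,104),(392,104),(384,291),(277,291)],.005,cal)
print(fit(np.array([(-1,1),(1,1),(1,-1),(-1,-1)])*[.045,.075],P))
print(ray("w",[(333,174),(333,253)],.065,cal))
rows((.5505,.150,.028),3.3,5)
```

```text
(np.float64(3.394246420765381), array([0.55293595, 0.15341206]), array([[ 0.3, -0.5],
       [-0.2, -0.5],
       [-0.3,  0.5],
       [ 0.2,  0.5]]))
[[0.55099143 0.18453464 0.065     ]
 [0.55451098 0.13130531 0.065     ]]
t 2.15 pos [0.5453 0.1478 0.1988] F [ 0.2  0.1 -0.5] T [-0.01  0.05  0.04] w 0.0849 gf 0.0
yaw of tool x,y [93.25  3.25] z [-9.e-04 -4.e-04 -1.e+00]
[-0.01  0.   -0.01] [0.0004 0.0011 0.0342]
[-0.01  0.   -0.01] [0.0004 0.0011 0.0342]
[-0.01  0.   -0.01] [0.0004 0.0011 0.0342]
[-0.01  0.   -0.01] [0.0004 0.0011 0.0342]
[-0.01  0.   -0.01] [0.0004 0.0011 0.0342]
```

Emit:
{"api": "apply_moves", "payload": {"targets": [[[0,0,0,0.0018,0.0033,0.03,0.085],[0,0,0,0.0018,0.0033,0.045,0.085],[0,0,0,0,0,0.045,0.085],[0,0,0,0,0,0.036,0.085],[0,0,0,0,0,0.014,0.085]]]}}

```text
clock: 2.65
eef_pos: [0.55, 0.1497, 0.0261]
ee_rot: [-2.159, -2.28, 0.007]
force: [-0.2, -0.8, 0.9]
grip_width: 0.0852
gripper_force: 0.0
```

Emit:
{"api": "apply_moves", "payload": {"targets": [[[0,0,0,0,0,0,0.0],[0,0,0,0,0,0,0.0],[0,0,0,0,0,0,0.0],[0,0,0,0,0,0,0.0],[0,0,0,0,0,0,0.0]]]}}

```text
clock: 3.15
eef_pos: [0.5524, 0.1523, 0.0303]
ee_rot: [2.157, 2.283, 0.002]
force: [-11.5, -1.9, 5.8]
grip_width: 0.0117
gripper_force: 5.4
```

Emit:
{"api": "apply_moves", "payload": {"targets": [[[0,0,0,0,0,0,0.0],[0,0,0,0,0,0,0.0],[0,0,0,0,0,0,0.0],[0,0,0,0,0,0,0.0],[0,0,0,0,0,0,0.0]]]}}

```text
clock: 3.65
eef_pos: [0.5526, 0.1524, 0.0304]
ee_rot: [2.156, 2.283, 0.002]
force: [-2.2, -1.1, 7.6]
grip_width: 0.0114
gripper_force: 60.1
```

Emit:
{"api": "apply_moves", "payload": {"targets": [[[0,0,0,0,0,-0.005,0.0],[0,0,0,0,0,-0.015,0.0],[0,0,0,0,0,-0.03,0.0],[0,0,0,0,0,-0.03,0.0],[0,0,0,0,0,-0.02,0.0]]]}}

```text
clock: 4.15
eef_pos: [0.5523, 0.1528, 0.1323]
ee_rot: [2.156, 2.284, 0.003]
force: [0.8, -0.1, -2.4]
grip_width: 0.0111
gripper_force: 58.8
```

Run:
```python
from h import *
rows((.5235,-.1545,.110),2.1,10)
```

```text
t 4.15 pos [0.5523 0.1528 0.1323] F [ 0.8 -0.1 -2.4] T [ 0.03 -0.09 -0.02] w 0.0111 gf 58.8
yaw of tool x,y [93.3  3.3] z [ 2.1e-03  5.0e-04 -1.0e+00]
[ 0.01 -0.    0.12] [-0.0305 -0.0046  0.0022]
[ 0.01 -0.    0.12] [-0.0305 -0.0046  0.0022]
[ 0.01 -0.    0.12] [-0.0305 -0.0045  0.0022]
[ 0.01 -0.    0.12] [-0.0305 -0.0045  0.0022]
[ 0.01 -0.    0.12] [-0.0305 -0.0044  0.0022]
[ 0.01 -0.    0.12] [-0.0306 -0.0043  0.0022]
[ 0.01 -0.    0.12] [-0.0306 -0.0043  0.0022]
[ 0.01 -0.    0.12] [-0.0306 -0.0042  0.0022]
[ 0.01 -0.    0.12] [-0.0306 -0.0041  0.0022]
[ 0.01 -0.    0.12] [-0.0306 -0.0041  0.0022]
```

Emit:
{"api": "apply_moves", "payload": {"targets": [[[0,0,0.12,-0.015,-0.003,0,0.0],[0,0,0.12,-0.03,-0.005,0.002,0.0],[0,0,0.12,-0.038,-0.006,0.002,0.0],[0,0,0.12,-0.038,-0.006,0.003,0.0],[0,0,0.12,-0.038,-0.006,0.003,0.0]]]}}

```text
clock: 4.65
eef_pos: [0.5329, -0.0106, 0.1184]
ee_rot: [-2.17, -2.271, 0.002]
force: [1.9, -0.6, -2.5]
grip_width: 0.0116
gripper_force: 58.7
```

Emit:
{"api": "apply_moves", "payload": {"targets": [[[0,0,0.12,-0.038,-0.005,0.003,0.0],[0,0,0.12,-0.038,-0.005,0.003,0.0],[0,0,0.12,-0.038,-0.004,0.003,0.0],[0,0,0.12,-0.02,-0.003,0.003,0.0],[0,0,0.12,-0.0125,-0.001,0,0.0]]]}}

```text
clock: 5.15
eef_pos: [0.5206, -0.1581, 0.1061]
ee_rot: [-2.184, -2.256, 0.003]
force: [-0.5, 0.5, -2.4]
grip_width: 0.0113
gripper_force: 58.7
```

Emit:
{"api": "apply_moves", "payload": {"targets": [[[0,0,0,0,0,0,0.0],[0,0,0,0,0,0,0.0],[0,0,0,0,0,0,0.0],[0,0,0,0,0,0,0.0],[0,0,0,0,0,0,0.0]]]}}

```text
clock: 5.65
eef_pos: [0.5228, -0.1542, 0.1074]
ee_rot: [2.179, 2.263, 0.0]
force: [-0.0, 0.4, -2.6]
grip_width: 0.0113
gripper_force: 58.7
```

Run:
```python
from h import *
show(); cal=optics.get_calibration("wrist"); im=optics.snapshot("wrist")
np.save("cal2.npy",cal,allow_pickle=True)
t=optics.snapshot("top"); cv2.imwrite("pics/top2.png",t[:,:,::-1])
s=optics.snapshot("side"); cv2.imwrite("pics/side2.png",s[:,:,::-1])
cv2.imwrite("pics/w2.png",im[:,:,::-1])
b=cv2.resize(t[220:320,330:440,::-1],None,fx=4,fy=4,interpolation=cv2.INTER_CUBIC)
c=cv2.resize(im[:,:,::-1],None,fx=.52,fy=.52,interpolation=cv2.INTER_AREA)
H=600; o=np.zeros((H,800,3),np.uint8)
im2=im[:,:,::-1]; o[:480,:640]=im2
cv2.imwrite("pics/crop2.png",b)
```

```text
t 5.65 pos [ 0.5228 -0.1542  0.1074] F [-0.   0.4 -2.6] T [-0.03  0.02 -0.06] w 0.0113 gf 58.7
yaw of tool x,y [92.15  2.15] z [ 2.e-04  0.e+00 -1.e+00]
```

View pics/w2.png

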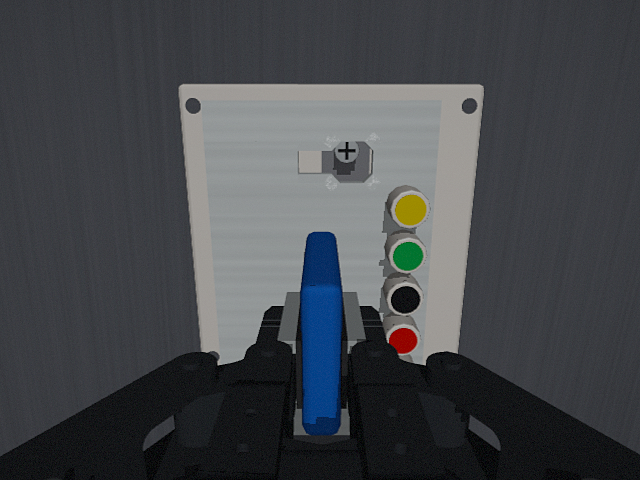

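The left screw head shows through the left keyhole at about (346,151), and the entry is centred near (353,162). I'll enlarge this.

Run:
```python
import cv2,numpy as np
a=cv2.imread("pics/w2.png")[120:200,285:395]
a=cv2.resize(a,None,fx=5,fy=5,interpolation=cv2.INTER_CUBIC)
b=cv2.imread("pics/crop2.png")
b=cv2.resize(b,(250,227))
o=np.zeros((400,800,3),np.uint8);o[:,:550]=a;o[:227,550:]=b;cv2.imwrite("pics/crop2b.png",o)
```

```text
(no output)
```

View pics/crop2b.png

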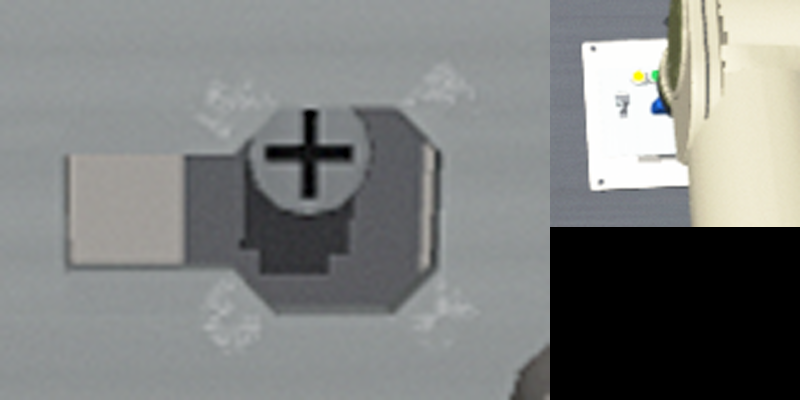

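The enlarged crop puts the entry centre at (338,210), which is full-image (352.6,162). The screw cross is at (309,153), which is (346.7,150.6).

Run:
```python
from h import *
cal=np.load("cal2.npy",allow_pickle=True).item()
zs=.1074-.0304
a=np.radians(2.1);Q=np.array([[np.cos(a),-np.sin(a)],[np.sin(a),np.cos(a)]])
for z in(zs,zs+.005):
  E=ray("",[(352.6,162),(332.2,162),(373.2,162)],z,cal); print(E[0],np.linalg.norm(E[1]-E[2]))
S=ray("",[(346.7,150.6),(334.7,150.6),(358.7,150.6)],.0278,cal);print(S[0],np.linalg.norm(S[1]-S[2]))
E=ray("",[(352.6,162)],zs+.005,cal)
print("screw-entry dock axes mm",((S[0]-E[0])[:2]@Q)*1e3)
D=ray("",[(180,85.5),(483.5,85.5)],.016,cal);print("dock far edge",D,np.degrees(np.arctan2(D[0,0]-D[1,0],D[1,1]-D[0,1])), (D[1]-D[0]))
# plate far corners
p=ray("",[(203,100),(442,100)],zs+.005,cal);print("plate",p)
print("key from TCP", (E[0]-telemetry.get_state()["eef_pos"])[:2]@Q)
```

```text
[ 0.53383339 -0.10023476  0.077     ] 0.01637127820544728
[ 0.53344924 -0.09972234  0.082     ] 0.015897893522441038
[ 0.53428057 -0.09965082  0.0278    ] 0.012220476834574204
screw-entry dock axes mm [0.83339232 0.04100904]
dock far edge [[ 0.44747749 -0.07086059  0.016     ]
 [ 0.60364188 -0.06503512  0.016     ]] -87.8636621930487 [0.15616439 0.00582547 0.        ]
plate [[ 0.47638752 -0.07894492  0.082     ]
 [ 0.56545287 -0.07562375  0.082     ]]
key from TCP [0.01278723 0.05456081]
```

Emit:
{"api": "apply_moves", "payload": {"targets": [[[0,0,0,0,0.0007,0.01,0.0],[0,0,0,0,0,0.013,0.0],[0,0,0,0,0,0.01,0.0],[0,0,0,0,0,0.005,0.0],[0,0,0,0,0,0.002,0.0]]]}}

```text
clock: 6.3
eef_pos: [0.5228, -0.1548, 0.0662]
ee_rot: [-2.18, -2.26, 0.001]
force: [-0.8, -0.6, -2.2]
grip_width: 0.0109
gripper_force: 58.7
```

Emit:
{"api": "apply_moves", "payload": {"targets": [[[0,0,0,0,0,0,0.0],[0,0,0,0,0,0,0.0],[0,0,0,0,0,0,0.0],[0,0,0,0,0,0,0.0],[0,0,0,0,0,0,0.0]]]}}

```text
clock: 6.8
eef_pos: [0.5234, -0.1551, 0.0676]
ee_rot: [2.181, 2.261, 0.0]
force: [-0.4, -0.3, -1.7]
grip_width: 0.0112
gripper_force: 58.6
```

Run:
```python
from h import *
show(); cal=optics.get_calibration("wrist"); im=optics.snapshot("wrist")
np.save("cal3.npy",cal,allow_pickle=True)
cv2.imwrite("pics/w3.png",im[:,:,::-1])
a=cv2.resize(im[60:220,180:490,::-1],None,fx=2.5,fy=2.5,interpolation=cv2.INTER_CUBIC)
cv2.imwrite("pics/crop3.png",a)
```

```text
t 6.8 pos [ 0.5234 -0.1551  0.0676] F [-0.4 -0.3 -1.7] T [ 0.03 -0.01  0.03] w 0.0112 gf 58.6
yaw of tool x,y [92.07  2.07] z [ 4.e-04 -3.e-04 -1.e+00]
```

View pics/crop3.png

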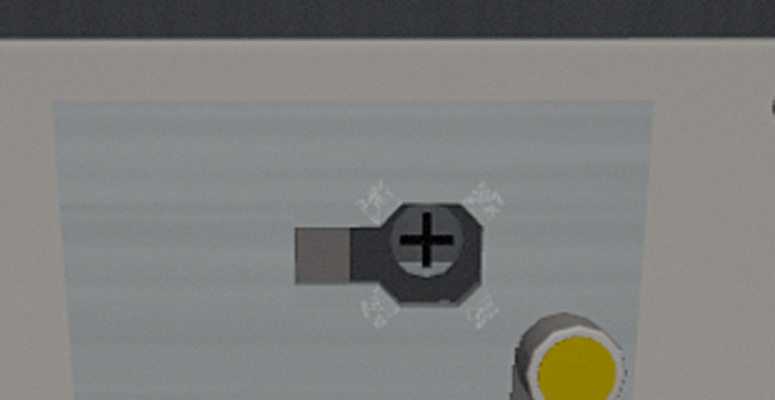

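The entry centre is at crop (431,254.5) and the screw cross at (427,240). The plate's far edge and the dock's edge are parallel.

Run:
```python
from h import *
cal=np.load("cal3.npy",allow_pickle=True).item()
a=np.radians(2.1);Q=np.array([[np.cos(a),-np.sin(a)],[np.sin(a),np.cos(a)]])
f=lambda x,y:(180+(x+.5)/2.5-.5,60+(y+.5)/2.5-.5)
for dz in(-.003,0,.003):
  top=.0676-.0304+.005+dz
  E=ray("",[f(431,254.5),f(380,254),f(482,254)],top,cal);S=ray("",[f(427,240),f(390,240),f(464,240)],.0278,cal)
  print(np.linalg.norm(E[1]-E[2]),np.linalg.norm(S[1]-S[2]),((S[0]-E[0])[:2]@Q)*1e3)
```

```text
0.016087196723206867 0.01240542134273698 [0.10268814 1.21522325]
0.01580466328521506 0.01240542134273698 [0.31829612 0.90180011]
0.015522129847223252 0.01240542134273698 [0.53390411 0.58837697]
```

Emit:
{"api": "apply_moves", "payload": {"targets": [[[0,0,0,0.0007,0.0003,0.003,0.0],[0,0,0,0,0,0.003,0.0],[0,0,0,0,0,0.002,0.0],[0,0,0,0,0,0.0015,0.0],[0,0,0,0,0,0.001,0.0]]]}}

```text
clock: 7.35
eef_pos: [0.5235, -0.1542, 0.0566]
ee_rot: [-2.181, -2.261, 0.0]
force: [-0.5, -0.5, -2.0]
grip_width: 0.0112
gripper_force: 58.6
```

Emit:
{"api": "apply_moves", "payload": {"targets": [[[0,0,0,0,0,0.0005,0.0],[0,0,0,0,0,0.0005,0.0],[0,0,0,0,0,0.0005,0.0],[0,0,0,0,0,0.0005,0.0],[0,0,0,0,0,0,0.0]]]}}

```text
clock: 7.85
eef_pos: [0.5236, -0.1543, 0.0548]
ee_rot: [2.181, 2.261, -0.0]
force: [-0.0, 0.9, -3.0]
grip_width: 0.0114
gripper_force: 58.6
```

Emit:
{"api": "apply_moves", "payload": {"targets": [[[0,0,0,0,0,0.001,0.0],[0,0,0,0,0,0.001,0.0],[0,0,0,0,0,0.0005,0.0],[0,0,0,0,0,0.0005,0.0],[0,0,0,0,0,0,0.0]]]}}

```text
clock: 8.35
eef_pos: [0.5235, -0.1543, 0.0518]
ee_rot: [2.181, 2.261, -0.0]
force: [-0.5, -0.3, -1.9]
grip_width: 0.0112
gripper_force: 58.7
```

Emit:
{"api": "apply_moves", "payload": {"targets": [[[0,0,0,0,0,0.001,0.0],[0,0,0,0,0,0.001,0.0],[0,0,0,0,0,0.0005,0.0],[0,0,0,0,0,0.0005,0.0],[0,0,0,0,0,0,0.0]]]}}

```text
clock: 8.85
eef_pos: [0.5236, -0.1543, 0.0488]
ee_rot: [2.181, 2.261, 0.0]
force: [0.7, -0.2, -2.1]
grip_width: 0.0111
gripper_force: 58.7
```

Emit:
{"api": "apply_moves", "payload": {"targets": [[[0,0,0,0,0,0.0005,0.0],[0,0,0,0,0,0.0005,0.0],[0,0,0,0,0,0.0005,0.0],[0,0,0,0,0,0.0005,0.0],[0,0,0,0,0,0,0.0]]]}}

```text
clock: 9.35
eef_pos: [0.5236, -0.1543, 0.0468]
ee_rot: [2.181, 2.261, 0.0]
force: [0.8, 0.4, -1.3]
grip_width: 0.0112
gripper_force: 58.8
```

Run:
```python
from h import *
show(); im=optics.snapshot("wrist"); sd=optics.snapshot("side")
a=cv2.resize(im[60:220,180:490,::-1],None,fx=2,fy=2,interpolation=cv2.INTER_CUBIC)
b=cv2.resize(sd[190:270,310:420,::-1],None,fx=4,fy=3.4,interpolation=cv2.INTER_CUBIC)
o=np.zeros((600,620,3),np.uint8);o[:320]=a;o[320:592,:440]=b
cv2.imwrite("pics/crop4.png",o)
```

```text
t 9.35 pos [ 0.5236 -0.1543  0.0468] F [ 0.8  0.4 -1.3] T [-0.02 -0.04  0.03] w 0.0112 gf 58.8
yaw of tool x,y [92.07  2.07] z [ 1.e-04 -0.e+00 -1.e+00]
```

View pics/crop4.png

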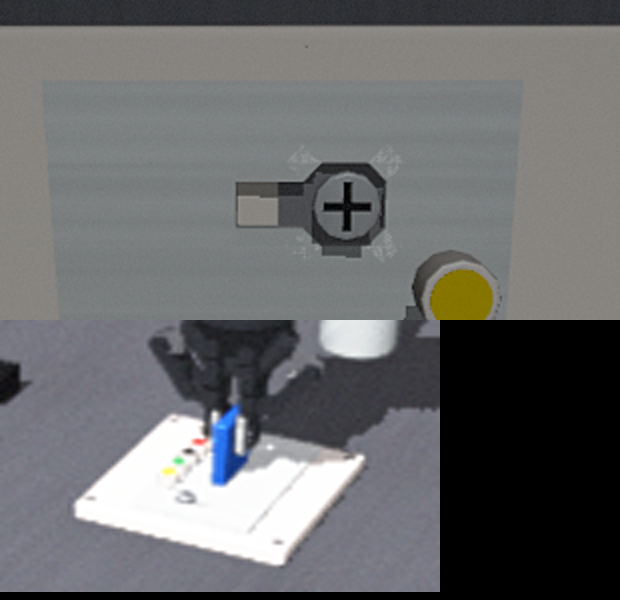

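The head now sits inside the entry, with its centre at (348,206) against the entry's (345,209). I'll keep feeling downwards.

Emit:
{"api": "apply_moves", "payload": {"targets": [[[0,0,0,0,0,0.0003,0.0],[0,0,0,0,0,0.0003,0.0],[0,0,0,0,0,0.0003,0.0],[0,0,0,0,0,0,0.0],[0,0,0,0,0,0,0.0]]]}}

```text
clock: 9.95
eef_pos: [0.5236, -0.1543, 0.0464]
ee_rot: [2.181, 2.261, -0.0]
force: [-2.9, 0.6, 5.7]
grip_width: 0.0112
gripper_force: 60.1
```

Emit:
{"api": "apply_moves", "payload": {"targets": [[[0,0,0,0,0,0.0003,0.0],[0,0,0,0,0,0.0003,0.0],[0,0,0,0,0,0.0003,0.0],[0,0,0,0,0,0,0.0],[0,0,0,0,0,0,0.0]]]}}

```text
clock: 10.45
eef_pos: [0.5236, -0.1543, 0.0464]
ee_rot: [2.181, 2.261, -0.001]
force: [-8.7, 1.5, 16.6]
grip_width: 0.0114
gripper_force: 61.9
```

Flat at z=0.0464, exactly as predicted. Next I'll unload and slide.

Emit:
{"api": "apply_moves", "payload": {"targets": [[[0,0,0,0,0,-0.0011,0.0],[0,0,0,0,0.001,0,0.0],[0,0,0,0,0.001,0,0.0],[0,0,0,0,0.0015,0,0.0],[0,0,0,0,0.0015,0,0.0]]]}}

```text
clock: 10.95
eef_pos: [0.5279, -0.1545, 0.0465]
ee_rot: [-2.181, -2.26, 0.003]
force: [-8.8, 0.7, 10.4]
grip_width: 0.0112
gripper_force: 60.9
```

Emit:
{"api": "apply_moves", "payload": {"targets": [[[0,0,0,0,0.001,0,0.0],[0,0,0,0,0.001,0,0.0],[0,0,0,0,0.001,0,0.0],[0,0,0,0,0.001,0,0.0],[0,0,0,0,0.001,0,0.0]]]}}

```text
clock: 11.45
eef_pos: [0.5329, -0.1544, 0.0464]
ee_rot: [-2.181, -2.26, 0.003]
force: [-7.9, 1.2, 10.9]
grip_width: 0.0115
gripper_force: 60.6
```

Emit:
{"api": "apply_moves", "payload": {"targets": [[[0,0,0,0,0.001,-0.0004,0.0],[0,0,0,0,0.001,0,0.0],[0,0,0,0,0.001,0,0.0],[0,0,0,0,0.001,0,0.0],[0,0,0,0,0.001,0,0.0]]]}}

```text
clock: 11.95
eef_pos: [0.5386, -0.1538, 0.0465]
ee_rot: [2.181, 2.261, -0.0]
force: [-3.6, -0.8, 3.8]
grip_width: 0.0111
gripper_force: 59.9
```

Emit:
{"api": "apply_moves", "payload": {"targets": [[[0,0,0,0,0.0005,0,0.0],[0,0,0,0,0.0005,0,0.0],[0,0,0,0,0.0005,0,0.0],[0,0,0,0,0.0005,0,0.0],[0,0,0,0,0,0,0.0]]]}}

```text
clock: 12.45
eef_pos: [0.5407, -0.1536, 0.0464]
ee_rot: [2.181, 2.261, 0.0]
force: [-2.0, -0.4, 1.3]
grip_width: 0.0116
gripper_force: 59.3
```

Emit:
{"api": "apply_moves", "payload": {"targets": [[[0,0,0,0,0.0003,0,0.0],[0,0,0,0,0.0003,0,0.0],[0,0,0,0,0.0002,0,0.0],[0,0,0,0,0.0002,0,0.0],[0,0,0,0,0,0,0.0]]]}}

```text
clock: 12.95
eef_pos: [0.5416, -0.1536, 0.0465]
ee_rot: [2.181, 2.261, 0.0]
force: [-1.6, 1.1, 0.1]
grip_width: 0.0113
gripper_force: 59.3
```

Emit:
{"api": "apply_moves", "payload": {"targets": [[[0,0,0,0,0.0002,0,0.0],[0,0,0,0,0.0002,0,0.0],[0,0,0,0,0.0002,0,0.0],[0,0,0,0,0.0002,0,0.0],[0,0,0,0,0,0,0.0]]]}}

```text
clock: 13.45
eef_pos: [0.5419, -0.1536, 0.0465]
ee_rot: [-2.181, -2.261, 0.001]
force: [-6.2, 1.2, 3.5]
grip_width: 0.0111
gripper_force: 59.7
```

Emit:
{"api": "apply_moves", "payload": {"targets": [[[0,0,0,0,0.0003,0,0.0],[0,0,0,0,0.0003,0,0.0],[0,0,0,0,0.0002,0,0.0],[0,0,0,0,0,0,0.0],[0,0,0,0,0,0,0.0]]]}}

```text
clock: 13.95
eef_pos: [0.5419, -0.1536, 0.0465]
ee_rot: [-2.18, -2.26, 0.003]
force: [-9.6, 0.5, 8.9]
grip_width: 0.0114
gripper_force: 60.4
```

Run:
```python
from h import *
show(); im=optics.snapshot("wrist"); sd=optics.snapshot("side")
a=cv2.resize(im[60:220,180:490,::-1],None,fx=2,fy=2,interpolation=cv2.INTER_CUBIC)
b=cv2.resize(sd[200:270,310:420,::-1],None,fx=5,fy=4,interpolation=cv2.INTER_CUBIC)
o=np.zeros((600,620,3),np.uint8);o[:320]=a;o[320:600,:550]=b
cv2.imwrite("pics/crop5.png",o)
```

```text
t 13.95 pos [ 0.5419 -0.1536  0.0465] F [-9.6  0.5  8.9] T [ 0.16  1.99 -0.02] w 0.0114 gf 60.4
yaw of tool x,y [92.06  2.06] z [-2.6e-03 -2.0e-04 -1.0e+00]
```

View pics/crop5.png

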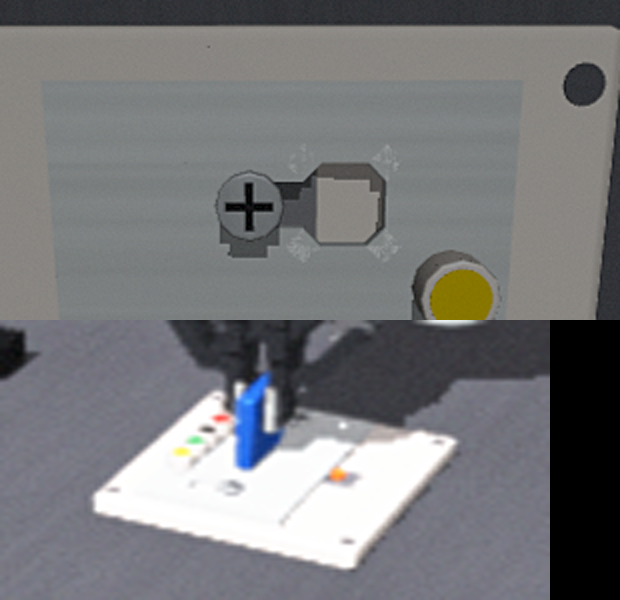

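The pin shows orange behind the plate's trailing edge at (338,476), and the screw sits at the slot's closed end at (249,206). I'll unload, then release.

Emit:
{"api": "apply_moves", "payload": {"targets": [[[0,0,0,0,-0.0004,0,0.0],[0,0,0,0,-0.0004,0,0.0],[0,0,0,0,-0.0001,0,0.0],[0,0,0,0,0,0,0.0],[0,0,0,0,0,0,0.0]]]}}

```text
clock: 14.55
eef_pos: [0.5419, -0.1536, 0.0465]
ee_rot: [-2.181, -2.261, 0.001]
force: [-5.3, 1.1, 4.2]
grip_width: 0.0112
gripper_force: 59.6
```

Emit:
{"api": "apply_moves", "payload": {"targets": [[[0,0,0,0,0,0,0.03],[0,0,0,0,0,0,0.04],[0,0,0,0,0,0,0.04],[0,0,0,0,0,0,0.04],[0,0,0,0,0,0,0.04]]]}}

```text
clock: 15.05
eef_pos: [0.5424, -0.1536, 0.0466]
ee_rot: [2.181, 2.261, 0.0]
force: [0.9, -0.4, 0.0]
grip_width: 0.04
gripper_force: 0.0
```

Emit:
{"api": "apply_moves", "payload": {"targets": [[[0,0,0,0,0,-0.005,0.04],[0,0,0,0,0,-0.015,0.04],[0,0,0,0,0,-0.03,0.04],[0,0,0,0,0,-0.04,0.04],[0,0,0,0,0,-0.03,0.04]]]}}

```text
clock: 15.55
eef_pos: [0.5429, -0.1534, 0.1701]
ee_rot: [2.179, 2.26, 0.002]
force: [1.6, -0.5, -1.0]
grip_width: 0.0401
gripper_force: 0.0
```

Emit:
{"api": "apply_moves", "payload": {"targets": [[[0,0,0,0,-0.02,0,0.04],[0,0,0,0,-0.02,0,0.04],[0,0,0,0,-0.02,0,0.04],[0,0,0,0,0,0,0.04],[0,0,0,0,0,0,0.04]]]}}

```text
clock: 16.05
eef_pos: [0.4827, -0.156, 0.1678]
ee_rot: [2.18, 2.259, 0.0]
force: [0.8, -0.1, -0.4]
grip_width: 0.04
gripper_force: 0.0
```

Run:
```python
from h import *
show(); im=optics.snapshot("wrist"); sd=optics.snapshot("side")
a=im[:,:,::-1][:330]
b=cv2.resize(sd[200:267,310:420,::-1],None,fx=5,fy=4,interpolation=cv2.INTER_CUBIC)
o=np.zeros((600,640,3),np.uint8);o[:330]=a;o[330:598,:550]=b
cv2.imwrite("pics/crop6.png",o)
```

```text
t 16.05 pos [ 0.4827 -0.156   0.1678] F [ 0.8 -0.1 -0.4] T [-0.02  0.   -0.02] w 0.04 gf 0.0
yaw of tool x,y [92.05  2.05] z [ 0.0016 -0.0013 -1.    ]
```

View pics/crop6.png

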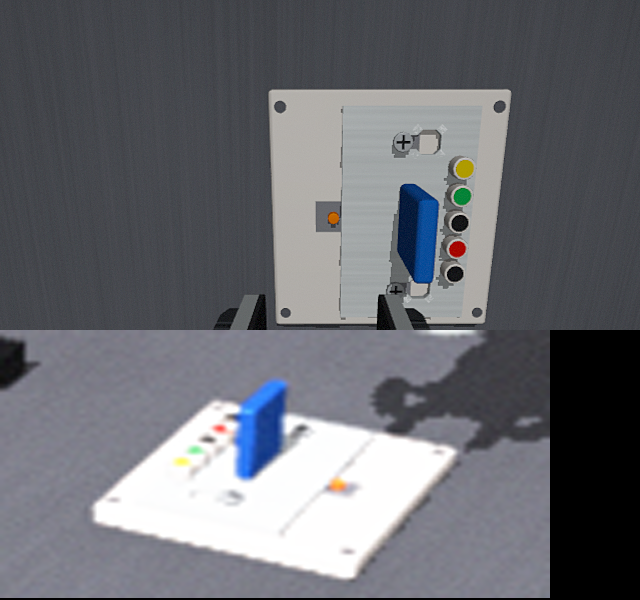

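The pin stands proud right behind the trailing edge at (334,218), and both screws sit at the slot ends at (403,142) and (396,290). The gripper is clear.

```bash
python3 -c "
from plant import order
print(order.sign_off())"
```

```text
the job is handed in; nothing more can be done
None
```

The rack lies flat on the dock and is fully home, with both screws at their slot ends and the orange pin up behind the plate. I let go and moved the gripper clear, and handed the job in at about 16 s; the highest force I read was about 19 N.

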